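# Split the crank slack of a soil press and zero its scale ring

### The job

The platen of the small hand press is already set on its sample ring, but the crank has slack in its coupling to the screw. Rock the crank gently back and forth, twice each way, to feel where it bites each way, without forcing the screw round, and leave the crank in the middle of that slack. Then turn the loose scale ring until its zero pin is in line with the index mark on the press, let go, and leave everything else where it stands.

Things in the scene. Friction and masses are not known exactly. Their poses are not given: they have to be found in the camera images.
- press: hand screw press, fixed on the counter: grey base plate 200 x 230 x 18 mm, two steel columns, grey crosshead 85 mm (x) by 210 mm (y) whose top is 163 mm above the counter, vertical screw. Origin: centre of the underside, on the screw's axis; z up; y runs along the crosshead from the crank's side to the index mark.
- crank_axis (a point): point on the vertical axis about which crank, screw and scale ring all turn, at the height of the crank knob's centre (236 mm above the counter)
- crank_knob (a point): centre of the crank's upright black knob, 22 mm across, 44 mm tall (214 to 258 mm above the counter), spinning freely on its own pin, 85 mm from the crank axis. The steel crank arm below it is 18 mm wide, its top 210 mm above the counter. The crank points roughly to the press's -y, at first up to 35 degrees either side, and stays where it is left.
- crank_hub (a point): centre of the crank's hub on the axis, 27 mm across, top 225 mm above the counter. In the slack (30 to 60 degrees in all; its ends cannot be seen) the knob moves round with about 2 N; at either end the coupling bites and the resistance rises at once; at about 13 N at the knob the screw itself is forced round, which must not happen.
- zero_pin (a point): centre of the upright steel zero pin on the scale ring: 10 mm across, 44 mm tall (183 to 227 mm above the counter), 31 mm from the crank axis. The flat ring (72 mm across, top 183 mm above the counter) sits under the crank, turns with it, and slips round by hand with about 2 N at the pin without moving the crank. It starts 15 to 100 degrees anticlockwise (from above) of the index.
- index (a point): middle of the black index line on the small aluminium plate (22 x 22 mm) on the crosshead, just outside the ring's rim, 50.5 mm from the crank axis towards the press's +y, 174 mm above the counter. The pin is at the index when it stands on the line from the axis to this point.
- core_ring: bystander: small thin aluminium ring, 48 mm across and 30 mm high, standing on a front corner of the press's base plate
- screwdriver: bystander: wooden-handled screwdriver, 150 mm long, lying on the counter in front of the press
- tin: bystander: lidded aluminium sample tin, 69 mm across, 47 mm high
- beaker: bystander: glass beaker, 70 mm across, 90 mm high
- soap_jar: bystander: white plastic jar, 56 mm across, 100 mm high

How it is judged:
On the way, in this order (a step that is already met when the one before it is completed fails the run):
1. the crank is turned anticlockwise (from above) to the end of its slack (within 3 degrees) (x of screw_c3 in the frame of crank_knob above 0.0065 m), for 0.05 s.
2. the crank is turned back clockwise to the other end of its slack (within 3 degrees) (x of screw_c3 in the frame of crank_knob below -0.0065 m), for 0.05 s.
3. the crank is turned anticlockwise to the first end once more (within 3 degrees) (x of screw_c3 in the frame of crank_knob above 0.0065 m), for 0.05 s.
At the end, for the whole second after the job is handed in: The crank stands in the middle of its slack (within about 3.5 degrees, 5 mm at the knob), the scale ring's zero pin stands in line with the index mark (within 3.5 mm, about 6.5 degrees), the screw has not been driven and all bystanders are where they were (x of screw_c3 in the frame of crank_knob between -0.0012 and 0.0012 m and x of zero_pin in the frame of press between -0.0035 and 0.0035 m and y of zero_pin in the frame of press above 0.02 m); the robot touches nothing.
It fails at once if the screw is forced round by more than 3.5 degrees (distance of screw_c3 from where it was at the start of the episode above 0.0012 m).
It fails at once if a bystander is shifted or tipped (by more than 20 mm) (distance of any of core_ring, screwdriver, tin, beaker, soap_jar, pet_bottle_c0, wrench_c0, wash_jar_c0 from where it was at the start of the episode above 0.02 m).
It also fails if it takes over 72 s, if anything falls off the work surface, if the arm or the gripper's body presses on something with over 40 N, if the wrist force passes 120 N, or if a joint passes its speed limit or range.

### The arm

A 7-joint arm with a two-finger parallel gripper is mounted at the origin on the work surface. World frame = base frame: x ahead of the robot, y to its left, z up, the work surface at z = 0. Lengths are in m, angles in rad, forces in N, time in s.
With the tool pointing down it reaches from about 0.425 to 0.875 m from the base axis. Payload 4.7 kg.
Tool frame: the origin (TCP) lies on the centre line of the jaws, within the pads' length; the fingertips stand 14 mm ahead of it and the grasp point (between the pads) lies 5 mm behind it; z points along the fingers, y is the direction in which the jaws open and shut (so a half turn about z gives the same grasp; the last joint's range is limited). The gripper opens to 87 mm and grips with 3 to 60 N. Pads are 19 mm wide; open, the fingers measure 117 mm over their backs; the gripper's body (75 mm by 190 mm) begins 51 mm behind the grasp point.
Start: joints at [1.192, 0.321, -0.07, 1.45, 0.023, 1.371, -0.057], TCP at [0.249, -0.601, 0.216] pointing down, gripper open.
Joint ranges: [-2.86, 2.86], [-0.3, 2.09], [-1.38, 1.24], [0.06, 2.45], [-1.56, 4.7], [0.09, 2.05], [-2.69, 2.69]. Speed limits (rad/s): [2.57, 2.57, 3.14, 3.14, 3.14, 3.14, 3.14].

### API

Orientations are given as a rotation vector (axis times angle).
In Python, from bench import ctrl, optics, models gives the robot as it stands. The module is installed in compiled form; this text tells all that it offers.
- The arm moves only by the tool arm_command, never from a script. Its argument "motion" is a list of rows, each a list of 3 entries, a list of its own where there are three numbers: the shift along the tool's x, y, z in mm, then the turn, a rotation vector about the tool's x, y, z in degrees, then the closure, from 0 (fully open) to 1 (shut). In form: [[[x, y, z], [ax, ay, az], claw], ...]. A call has 1 to 8 rows; each row shifts and turns the commanded pose from where the row before left it, along the tool's axes as they then stand; what a row does not reach is not made up. A row lasts 1/12 s, in which the tool goes at most 41.7 mm and 7.16 degrees, less where a joint would pass 70% of its speed; a pose out of reach is approached as far as the arm can. A call with a gripper value outside its range is refused whole. The fingers move at their own pace and stop on an object; "force" is the grip in N (left out, the last holds). Time passes only in rows, so rows that do not move let the fingers close. It gives the time, the measured TCP pose, the force and the opening at its end, in the units of the state.
- ctrl.get_state(): the state, without advancing time (a new reading comes with each control period).
- optics.get_image(name): name is "scene" or "top" or "wrist"; returns (picture, depth): 480x640x3 uint8, blue, green, red; 480x640 float32, m along the optical axis (not along the pixel's ray), 0 where there is no reading.
- optics.camera_model(name): a dict with "fovy" (degrees; the focal length in pixels is half the picture's height over the tangent of half this angle, whatever the lens; pixels are square), "cx", "cy" (the principal point, pixels), "distortion" ([k1, k2, p1, p2, k3] as OpenCV has them; the pictures are not rectified), "rvec" (rotation vector, rad) and "tvec" (3), from world to camera coordinates, as OpenCV has them; the wrist camera has in their place "mount" (4x4, takes a point from camera to tool coordinates, whose origin is the TCP and whose axes are the flange's). Camera axes: x right, y down, z forward; pixel columns grow to the right and rows downward; lengths in m; the calibration is good to about 2 mm. A picture is of the moment at which its call begins: read the wrist's pose just before it. camera_model takes no time and is no camera call.
- ctrl.close_job(): hands the job in, once; it reports no verdict.
Trained networks look in the newest picture that a camera, given by its name, has taken for a name from the list of things; names that differ only in an ending like _2 or _b are one class to them, and where a whole thing is asked for, a point or a joint stands for the part that bears it (a point fixed in the world has none). Each returns a list of dicts, best first, with "conf" (0 to 1); they miss things now and then, are a little off and sometimes report something else, mostly with a low value. They report only what shows in the picture. A call takes as long as a camera call.
- models.search_frame(camera, target): "location" ([x, y, z] in m, in the coordinates of the camera as it stood for that picture, good to about 4 mm: the middle of the surface that is visible of it).
- models.silhouettes(camera, target): "pixels" (480x640 bool, what is visible of it).
The state is a dict: "time": time; "joint_positions": joint angles; "qd": joint speeds; "joint_torque": joint torques, N m; "position": TCP position; "tool_rot": TCP orientation; "ft_force": force on the tool from outside, world axes, zero at the start; "torque": the same for the moment, N m; "grip_width": opening from 0.0 (shut) to 1.0 (fully open).
Only numpy, scipy, OpenCV 4.12 (cv2) and the standard library are available. Lean on these libraries where they do the work, as an engineer would, in place of code of your own. Each camera call takes 0.05 s, during which the arm holds its last target.

## Working session

There is one attempt and no reset: what is moved stays moved. The work goes in short steps, Python scripts to look and compute and a tool call to move; the robot and the scene stay as the last step left them, time stands still between calls to the robot, and variables do not carry over. Pictures are saved under pics/ and viewed, and the job is handed in when it is done.

Besides the shell and the picture viewer there is one more tool, called after "Call:" as name(argument=value, ...), one argument or row to a line, values as JSON. arm_command: Moves the arm, as the interface text tells. Its arguments: {"type":"object","properties":{"motion":{"type":"array","items":{"type":"array"}},"force":{"type":"number"}},"required":["motion"]}

```bash
mkdir -p pics; cat > h.py <<'E'
import numpy as np, cv2
from scipy.spatial.transform import Rotation as R
from bench import ctrl, optics, models
def K(m):
    f=240/np.tan(np.radians(m['fovy'])/2); return np.array([[f,0,m['cx']],[0,f,m['cy']],[0,0,1.]])
def cam2world(name,p,st=None):
    m=optics.camera_model(name); p=np.asarray(p,float)
    if name=='wrist':
        st=st or ctrl.get_state(); T=np.array(m['mount']); q=T[:3,:3]@p+T[:3,3]
        return R.from_rotvec(st['tool_rot']).apply(q)+st['position']
    return R.from_rotvec(np.ravel(m['rvec'])).inv().apply(p-np.ravel(m['tvec']))
def ray(name,uv,z,st=None):
    "intersect pixel with world plane z"
    m=optics.camera_model(name)
    n=cv2.undistortPoints(np.array([[uv]],float),K(m),np.array(m['distortion'],float))[0,0]
    a=cam2world(name,[0,0,0],st); b=cam2world(name,[n[0],n[1],1],st); d=b-a
    return a+d*(z-a[2])/d[2]
def st():
    s=ctrl.get_state(); print({k:(np.round(v,4).tolist() if not np.isscalar(v) else round(v,4)) for k,v in s.items()}); return s
E
python3 - <<'E'
from h import *
s=st()
for c in ['scene','top']:
    im,d=optics.get_image(c); cv2.imwrite(f'pics/{c}0.png',im); np.save(f'{c}0.npy',d)
    for t in ['press','crank_knob','crank_hub','zero_pin','index']:
        for r in models.search_frame(c,t)[:2]: print(c,t,round(r['conf'],2),np.round(cam2world(c,r['location']),4))
im,d=optics.get_image('wrist'); cv2.imwrite('pics/w0.png',im)
st()
E
```

```text
{'time': 0.0, 'joint_positions': [1.1921, 0.3218, -0.0701, 1.4517, 0.0226, 1.3708, -0.0569], 'qd': [0.0005, 0.0007, 0.002, -0.0005, 0.0002, 0.0009, 0.0003], 'joint_torque': [0.0005, -49.1287, -0.404, -31.2519, -0.0643, 0.0438, 0.0002], 'position': [0.2485, -0.6, 0.2154], 'tool_rot': [-3.0794, -0.6128, 0.0008], 'ft_force': [-0.408, 0.0361, 0.4066], 'torque': [0.0184, 0.0251, -0.046], 'grip_width': 1.0003}
scene press 0.72 [0.5304 0.0814 0.0313]
scene crank_knob 0.72 [0.5068 0.062  0.1933]
scene crank_hub 0.79 [0.5093 0.0605 0.1913]
scene zero_pin 0.6 [0.5191 0.0746 0.1816]
scene zero_pin 0.17 [0.5319 0.0855 0.0293]
scene index 0.76 [0.5319 0.0816 0.0309]
top press 0.97 [0.4968 0.0486 0.157 ]
top crank_knob 0.63 [0.5029 0.0546 0.1818]
top crank_hub 0.89 [0.4986 0.0548 0.1837]
top zero_pin 0.74 [0.5108 0.0623 0.1841]
top index 0.65 [0.4942 0.0548 0.1591]
{'time': 0.65, 'joint_positions': [1.1921, 0.321, -0.0701, 1.4504, 0.0226, 1.3708, -0.0569], 'qd': [-0.0025, 0.0006, -0.0014, 0.0002, -0.0009, 0.002, 0.0006], 'joint_torque': [0.0, -49.0878, -0.403, -31.2671, -0.0636, 0.0335, 0.0], 'position': [0.2488, -0.6005, 0.2165], 'tool_rot': [3.081, 0.6131, 0.0], 'ft_force': [0.1396, 0.4442, 0.5956], 'torque': [-0.0071, -0.0242, 0.0243], 'grip_width': 0.9986}
```

View pics/scene0.png

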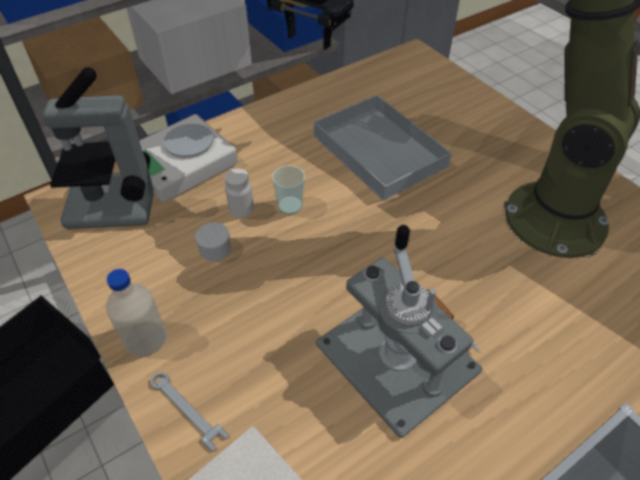

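View pics/top0.png

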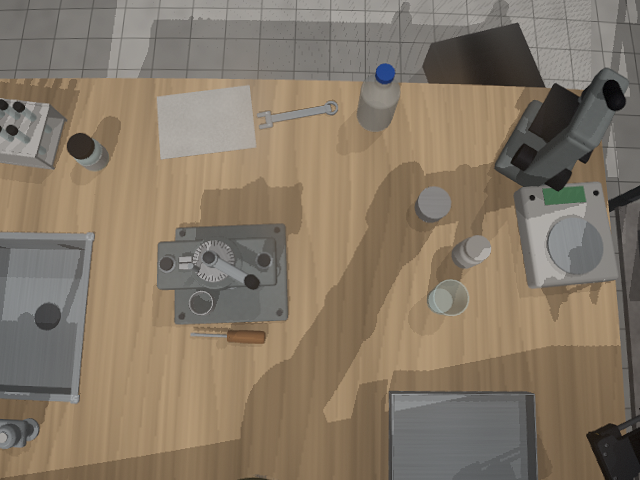

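```bash
python3 - <<'E'
from h import *
a=cv2.imread('pics/top0.png')[210:340,140:300]; b=cv2.imread('pics/scene0.png')[215:405,320:490]
cv2.imwrite('pics/topz.png',cv2.resize(a,None,fx=5,fy=5,interpolation=cv2.INTER_CUBIC)[:600,:800])
cv2.imwrite('pics/scz.png',cv2.resize(b,None,fx=3.1,fy=3.1,interpolation=cv2.INTER_CUBIC))
for n,uv,z in [('hub',(210,258),.225),('knob',(252,282),.258),('col1',(167,264),.163),('col2',(264,260),.163)]: print(n,ray('top',uv,z))
E
```

```text
hub [0.50830361 0.05926617 0.225     ]
knob [ 0.46730255 -0.01518533  0.258     ]
col1 [0.50541525 0.14810493 0.163     ]
col2 [ 0.51595761 -0.02172475  0.163     ]
```

View pics/topz.png

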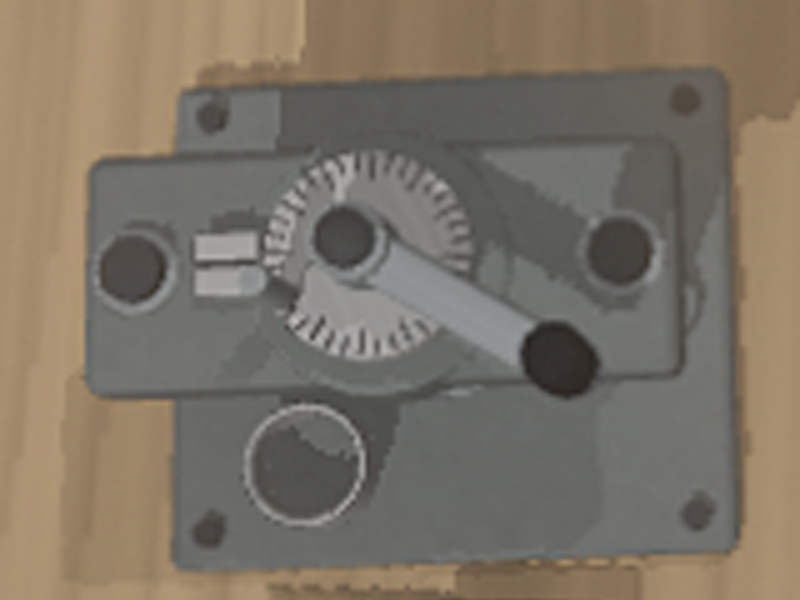

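View pics/scz.png

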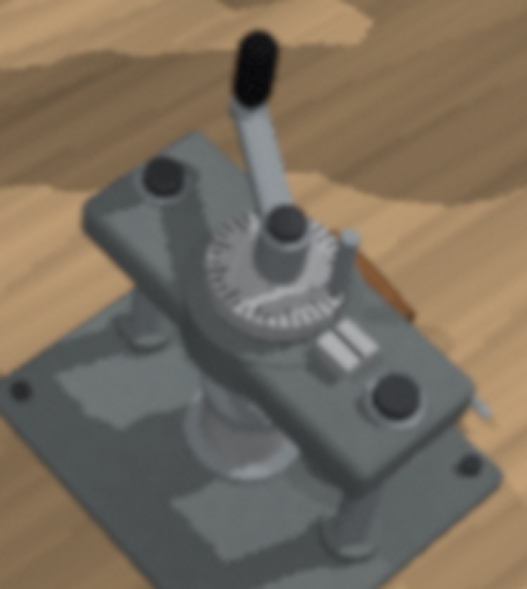

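```bash
python3 - <<'E'
from h import *
m=optics.camera_model('wrist'); print(np.round(m['mount'],3),m['fovy'])
P=lambda u,v:(140+(u+.5)/5-.5,210+(v+.5)/5-.5)
for n,uv,z in [('hub',P(344,236),.227),('knob',P(560,357),.258),('col1',P(133,268),.170),('col2',P(619,248),.170),('index',P(226,263),.174),('pin',P(250,278),.227),
 ('ring',P(370,253),.183),('c1',P(212,118),.018),('c2',P(686,99),.018),('c3',P(209,530),.018),('c4',P(698,511),.018)]: print(n,np.round(ray('top',uv,z),4))
E
```

```text
[[ 0.    -0.968 -0.252  0.07 ]
 [ 1.     0.    -0.     0.001]
 [ 0.    -0.252  0.968 -0.167]
 [ 0.     0.     0.     1.   ]] 67.71301468444346
hub [0.5099 0.0615 0.227 ]
knob [ 0.4688 -0.0145  0.258 ]
col1 [0.5058 0.1474 0.17  ]
col2 [ 0.5163 -0.0214  0.17  ]
index [0.5077 0.1139 0.174 ]
pin [0.4956 0.0913 0.227 ]
ring [0.5109 0.0622 0.183 ]
c1 [0.5899 0.1666 0.018 ]
c2 [ 0.6017 -0.0294  0.018 ]
c3 [0.4213 0.1562 0.018 ]
c4 [ 0.4331 -0.04    0.018 ]
```

```bash
cat >> h.py <<'E'
def todo(p,yaw,s=None,pr=True):
    "shift (mm, tool) and turn (deg, tool) to pose at p, tool x at world yaw deg, tool down"
    s=s or ctrl.get_state(); r0=R.from_rotvec(s['tool_rot']); y=np.radians(yaw)
    r1=R.from_matrix(np.array([[np.cos(y),np.sin(y),0],[np.sin(y),-np.cos(y),0],[0,0,-1]]))
    d=r0.inv().apply(np.array(p)-s['position'])*1000; w=(r0.inv()*r1).as_rotvec(degrees=True)
    print('shift',np.round(d,1),'turn',np.round(w,1)); return d,w
E
python3 - <<'E'
from h import *
todo([.46,-.33,.34],22.5)
E
```

```text
shift [ 298.6 -169.1 -123.5] turn [0. 0. 0.]
```

Call:
arm_command(
  motion=[
    [[33,-18,-13],[0,0,-3],0],
    [[33,-18,-13],[0,0,-3],0],
    [[33,-18,-13],[0,0,-3],0],
    [[33,-18,-13],[0,0,-3],0],
    [[33,-18,-13],[0,0,-3],0],
    [[33,-18,-13],[0,0,-3],0],
    [[33,-18,-13],[0,0,-3],0],
    [[33,-18,-13],[0,0,-3],0],
  ],
)

```text
time: 1.32
position: [0.3914, -0.3359, 0.3212]
tool_rot: [2.884, 1.245, 0.0]
ft_force: [0.7, -0.4, 0.2]
grip_width: 1.0
```

```bash
python3 - <<'E'
from h import *
st();todo([.455,-.04,.36],61.4)
E
```

```text
{'time': 1.3167, 'joint_positions': [0.9484, 0.0149, -0.2933, 1.5979, 0.0045, 1.5288, -0.1011], 'qd': [-0.3503, -0.4197, -0.3626, 0.1111, -0.1061, 0.2902, -0.0792], 'joint_torque': [2.3178, -29.9394, 1.2726, -31.5438, 0.1473, -0.093, 0.0898], 'position': [0.3914, -0.3359, 0.3212], 'tool_rot': [2.8838, 1.2445, 0.0002], 'ft_force': [0.651, -0.3713, 0.2367], 'torque': [-0.0152, -0.075, 0.0312], 'grip_width': 1.0001}
shift [ 258.9 -156.7  -38.9] turn [  0.    0.  -14.7]
```

Call:
arm_command(
  motion=[
    [[33,-20,-5],[0,0,0],0],
    [[33,-20,-5],[0,0,0],0],
    [[33,-20,-5],[0,0,0],0],
    [[33,-20,-5],[0,0,0],0],
    [[33,-20,-5],[0,0,0],0],
    [[33,-20,-5],[0,0,0],0],
    [[30,-18,-5],[0,0,-7],0],
    [[15,-10,-3],[0,0,-7],0],
  ],
)

```text
time: 1.98
position: [0.4493, -0.0541, 0.3595]
tool_rot: [2.704, 1.599, 0.003]
ft_force: [-0.7, 0.2, 0.1]
grip_width: 0.997
```

Call:
arm_command(
  motion=[
    [[0,0,0],[0,0,0],0],
    [[0,0,0],[0,0,0],0],
  ],
)

```text
time: 2.15
position: [0.4485, -0.0585, 0.3589]
tool_rot: [2.711, 1.584, 0.0]
ft_force: [-0.3, -0.2, -0.0]
grip_width: 0.999
```

```bash
python3 - <<'E'
from h import *
s=st()
im,d=optics.get_image('wrist'); cv2.imwrite('pics/w1.png',im)
for n,p in [('axis',(.511,.0625,.226)),('knob',(.4695,-.0125,.258)),('pin',(.4956,.0913,.227))]:
    m=optics.camera_model('wrist');T=np.array(m['mount']);q=R.from_rotvec(s['tool_rot']).inv().apply(np.array(p)-s['position']);q=T[:3,:3].T@(q-T[:3,3])
    print(n,cv2.projectPoints(q[None],np.zeros(3),np.zeros(3),K(m),np.array(m['distortion'],float))[0].ravel())
E
```

```text
{'time': 2.15, 'joint_positions': [0.708, -0.133, -0.5611, 1.6449, -0.0694, 1.6082, -0.3651], 'qd': [0.0256, 0.0144, 0.0462, 0.0124, 0.017, -0.0037, -0.0101], 'joint_torque': [-1.3943, -21.0303, 0.6134, -32.1984, -0.3898, 0.0404, 0.1413], 'position': [0.4485, -0.0585, 0.3589], 'tool_rot': [2.7111, 1.5839, 0.0002], 'ft_force': [-0.3451, -0.1752, -0.0205], 'torque': [-0.067, -0.0892, -0.0088], 'grip_width': 0.9993}
axis [311.41736536  56.37888909]
knob [311.95781621 170.04783545]
pin [275.42409152  32.16871347]
```

View pics/w1.png

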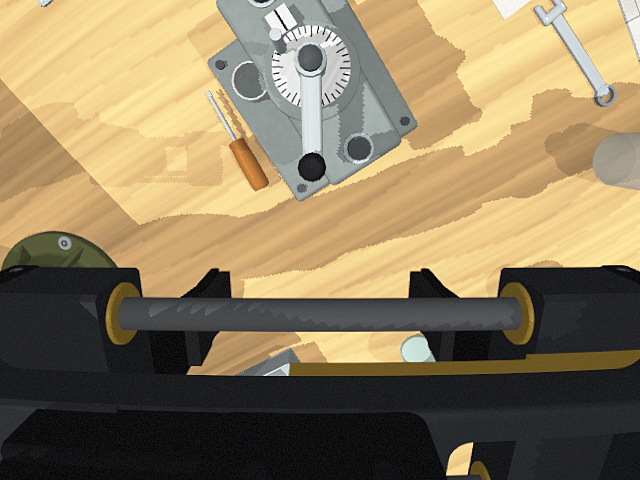

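```bash
python3 - <<'E'
from h import *
im=cv2.imread('pics/w1.png'); cv2.imwrite('pics/w1z.png',cv2.resize(im[0:190,200:430],None,fx=3,fy=3,interpolation=cv2.INTER_CUBIC))
E
```

```text
(no output)
```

View pics/w1z.png

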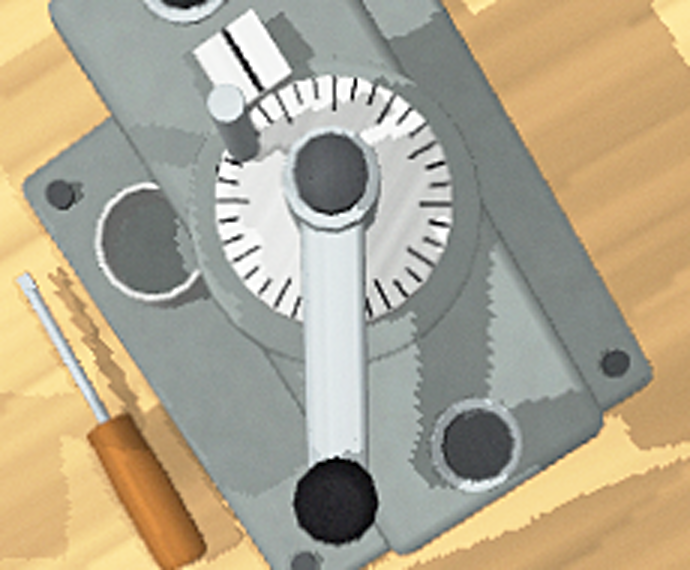

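```bash
python3 - <<'E'
from h import *
print(ray('wrist',(280.3,20),.174),ray('wrist',(312,166.5),.258),ray('wrist',(311,57),.226),ray('wrist',(275.3,33),.227))
todo([.470,-.012,.30],61)
E
```

```text
[0.5069679  0.11217724 0.174     ] [ 0.47063761 -0.01178835  0.258     ] [0.5104617  0.06051494 0.226     ] [0.49529528 0.08909492 0.227     ]
shift [52.5 -4.9 58.5] turn [ 0.   0.1 -0.6]
```

Call:
arm_command(
  motion=[
    [[26,-2,15],[0,0,-0.8],0.3],
    [[26,-2,15],[0,0,0],0.3],
    [[0,0,24],[0,0,0],0.3],
    [[0,0,24],[0,0,0],0.3],
    [[0,0,24],[0,0,0],0.3],
    [[0,0,22],[0,0,0],0.3],
    [[0,0,0],[0,0,0],0.3],
    [[0,0,0],[0,0,0],0.3],
  ],
)

```text
time: 2.87
position: [0.4694, -0.0136, 0.2337]
tool_rot: [-2.704, -1.596, 0.003]
ft_force: [-0.2, 0.2, 1.3]
grip_width: 0.696
```

```bash
python3 - <<'E'
from h import *
s=st();todo([.470,-.0128,.233],61.3)
im,d=optics.get_image('wrist'); cv2.imwrite('pics/w2.png',im)
E
```

```text
{'time': 2.8667, 'joint_positions': [0.6555, -0.0581, -0.65, 1.8301, -0.0363, 1.3604, -0.4902], 'qd': [-0.0039, -0.0201, -0.0055, -0.0552, -0.0038, 0.0027, 0.0031], 'joint_torque': [-0.0221, -21.238, 0.991, -29.5977, -0.0505, -0.0027, -0.0152], 'position': [0.4694, -0.0136, 0.2337], 'tool_rot': [-2.7039, -1.5963, 0.0032], 'ft_force': [-0.2207, 0.2402, 1.2593], 'torque': [-0.0145, -0.0714, 0.0201], 'grip_width': 0.6962}
shift [1.  0.1 0.7] turn [-0.1  0.1 -0.2]
```

View pics/w2.png

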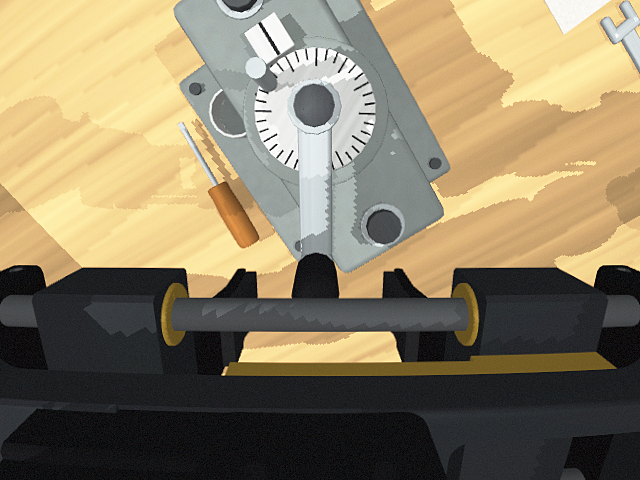

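Knob (318,275) sits centred between the jaws. Close gently.

Call:
arm_command(
  motion=[
    [[0.5,0,0],[0,0,0],0.7],
    [[0.5,0,0],[0,0,0],0.78],
    [[0,0,0],[0,0,0],0.8],
    [[0,0,0],[0,0,0],0.8],
    [[0,0,0],[0,0,0],0.8],
  ],
  force=6,
)

```text
time: 3.33
position: [0.4709, -0.0112, 0.2349]
tool_rot: [2.702, 1.601, 0.001]
ft_force: [0.6, 1.0, -0.1]
grip_width: 0.408
```

```bash
python3 - <<'E'
from h import *
s=st();print(R.from_rotvec(s['tool_rot']).inv().apply(s['ft_force']))
E
```

```text
{'time': 3.3333, 'joint_positions': [0.6532, -0.0583, -0.653, 1.8276, -0.0358, 1.3596, -0.4923], 'qd': [0.0003, 0.001, 0.0002, 0.0042, 0.0005, -0.0001, 0.0005], 'joint_torque': [0.0144, -22.3146, 1.0587, -31.3291, -0.0682, -0.0089, -0.0009], 'position': [0.4709, -0.0112, 0.2349], 'tool_rot': [2.702, 1.6013, 0.0008], 'ft_force': [0.5562, 0.9918, -0.0753], 'torque': [-0.0373, -0.1202, 0.0111], 'grip_width': 0.4082}
[1.13705099 0.0115855  0.07542056]
```

Call:
arm_command(
  motion=[
    [[0,0,0],[0,0,0],0.8],
    [[0,0,0],[0,0,0],0.8],
    [[0,0,0],[0,0,0],0.8],
    [[0,0,0],[0,0,0],0.8],
  ],
)

```text
time: 3.67
position: [0.4703, -0.011, 0.2345]
tool_rot: [-2.702, -1.602, 0.001]
ft_force: [-1.2, -0.2, 1.7]
grip_width: 0.245
```

```bash
python3 - <<'E'
from h import *
s=st();print(R.from_rotvec(s['tool_rot']).inv().apply(s['ft_force']))
E
```

```text
{'time': 3.6667, 'joint_positions': [0.6531, -0.058, -0.6532, 1.8283, -0.0361, 1.3603, -0.4923], 'qd': [0.001, 0.0011, -0.0005, -0.0014, 0.0012, -0.0031, -0.0007], 'joint_torque': [0.1971, -21.6151, 1.2421, -31.2207, 0.0889, -0.6923, -0.003], 'position': [0.4703, -0.011, 0.2345], 'tool_rot': [-2.7021, -1.6018, 0.0011], 'ft_force': [-1.2165, -0.2093, 1.723], 'torque': [0.1231, 0.3871, -0.0092], 'grip_width': 0.245}
[-0.76812469 -0.96808608 -1.72198026]
```

Call:
arm_command(
  motion=[
    [[0,3,0],[0,0,-2],0.8],
    [[0,3,0],[0,0,-2],0.8],
  ],
)

```text
time: 3.83
position: [0.4757, -0.0136, 0.2345]
tool_rot: [-2.643, -1.697, 0.001]
ft_force: [-1.7, 1.8, 2.4]
grip_width: 0.247
```

```bash
cat >> h.py <<'E'
A=np.array([.5108,.0617])
def crank():
    s=ctrl.get_state(); r=R.from_rotvec(s['tool_rot']); f=r.inv().apply(s['ft_force']); d=s['position'][:2]-A
    x=r.apply([1,0,0])
    print('t %.2f F(tool) %s width %.3f knob yaw %.2f r %.1f toolyaw %.2f z %.4f'%(s['time'],np.round(f,1),s['grip_width'],np.degrees(np.arctan2(d[1],d[0])),1000*np.hypot(*d),np.degrees(np.arctan2(x[1],x[0])),s['position'][2]))
E
python3 -c "
from h import *
crank()"
```

```text
t 3.83 F(tool) [ 1.  -2.3 -2.4] width 0.247 knob yaw -115.00 r 83.1 toolyaw 65.42 z 0.2345
```

Call:
arm_command(
  motion=[
    [[0,3,0],[0,0,-2],0.8],
    [[0,3,0],[0,0,-2],0.8],
    [[0,3,0],[0,0,-2],0.8],
  ],
)

```text
time: 4.08
position: [0.4842, -0.0168, 0.2345]
tool_rot: [-2.55, -1.833, -0.0]
ft_force: [-1.7, 2.6, 1.9]
grip_width: 0.243
```

```bash
python3 -c "
from h import *
crank()"
```

```text
t 4.08 F(tool) [ 1.9 -2.4 -1.9] width 0.243 knob yaw -108.72 r 82.8 toolyaw 71.44 z 0.2345
```

Call:
arm_command(
  motion=[
    [[0.1,3,0],[0,0,-2],0.8],
    [[0.1,3,0],[0,0,-2],0.8],
    [[0.1,3,0],[0,0,-2],0.8],
  ],
)

```text
time: 4.33
position: [0.4929, -0.019, 0.2345]
tool_rot: [-2.45, -1.964, -0.0]
ft_force: [-2.0, 2.6, 2.4]
grip_width: 0.249
```

```bash
python3 -c "
from h import *
crank()"
```

```text
t 4.33 F(tool) [ 2.1 -2.5 -2.4] width 0.249 knob yaw -102.50 r 82.6 toolyaw 77.44 z 0.2345
```

Call:
arm_command(
  motion=[
    [[0.1,3,0],[0,0,-2],0.8],
    [[0.1,3,0],[0,0,-2],0.8],
  ],
)

```text
time: 4.5
position: [0.4988, -0.0199, 0.2345]
tool_rot: [-2.38, -2.049, -0.0]
ft_force: [-1.8, 1.8, 1.9]
grip_width: 0.245
```

Call:
arm_command(
  motion=[
    [[0.1,3,0],[0,0,-2],0.8],
  ],
)

```text
time: 4.58
position: [0.5018, -0.0202, 0.2345]
tool_rot: [-2.344, -2.09, -0.0]
ft_force: [-0.5, 3.1, 2.5]
grip_width: 0.248
```

```bash
python3 -c "
from h import *
crank()"
```

```text
t 4.58 F(tool) [ 3.  -0.9 -2.5] width 0.248 knob yaw -96.30 r 82.4 toolyaw 83.44 z 0.2345
```

Call:
arm_command(
  motion=[
    [[0.4,3,0],[0,0,-2],0.8],
    [[0.4,3,0],[0,0,-2],0.8],
  ],
)

```text
time: 4.75
position: [0.5078, -0.0205, 0.2345]
tool_rot: [-2.27, -2.17, 0.0]
ft_force: [-2.3, 0.9, 3.1]
grip_width: 0.245
```

```bash
python3 -c "
from h import *
crank()"
```

```text
t 4.75 F(tool) [ 0.8 -2.4 -3.1] width 0.245 knob yaw -92.11 r 82.2 toolyaw 87.43 z 0.2345
```

Call:
arm_command(
  motion=[
    [[0.2,3,0],[0,0,-2],0.8],
    [[0.2,3,0],[0,0,-2],0.8],
  ],
)

```text
time: 4.92
position: [0.5138, -0.0204, 0.2345]
tool_rot: [-2.193, -2.248, 0.0]
ft_force: [-2.4, 0.0, 2.0]
grip_width: 0.248
```

Call:
arm_command(
  motion=[
    [[0.1,3,0],[0,0,-2],0.8],
  ],
)

```text
time: 5.0
position: [0.5167, -0.0202, 0.2345]
tool_rot: [-2.154, -2.286, 0.001]
ft_force: [-2.0, 1.4, 2.3]
grip_width: 0.25
```

```bash
python3 -c "
from h import *
crank()"
```

```text
t 5.00 F(tool) [ 1.5 -1.9 -2.3] width 0.250 knob yaw -85.86 r 82.1 toolyaw 93.42 z 0.2345
```

Call:
arm_command(
  motion=[
    [[0.1,1.5,0],[0,0,-1],0.8],
    [[0.1,1.5,0],[0,0,-1],0.8],
  ],
)

```text
time: 5.17
position: [0.5199, -0.0198, 0.2345]
tool_rot: [-2.115, -2.323, 0.0]
ft_force: [-1.6, 1.4, 2.0]
grip_width: 0.248
```

Call:
arm_command(
  motion=[
    [[0.1,1.5,0],[0,0,-1],0.8],
    [[0.1,1.5,0],[0,0,-1],0.8],
  ],
)

```text
time: 5.33
position: [0.5228, -0.0194, 0.2345]
tool_rot: [-2.074, -2.36, 0.0]
ft_force: [-1.9, 0.6, 2.9]
grip_width: 0.251
```

```bash
python3 -c "
from h import *
crank()"
```

```text
t 5.33 F(tool) [ 0.9 -1.8 -2.9] width 0.251 knob yaw -81.55 r 82.0 toolyaw 97.39 z 0.2345
```

Call:
arm_command(
  motion=[
    [[0.1,1.5,0],[0,0,-1],0.8],
    [[0.1,1.5,0],[0,0,-1],0.8],
  ],
)

```text
time: 5.5
position: [0.5259, -0.0189, 0.2345]
tool_rot: [-2.032, -2.396, 0.0]
ft_force: [-2.4, 1.5, 3.2]
grip_width: 0.246
```

Call:
arm_command(
  motion=[
    [[0.1,1.5,0],[0,0,-1],0.8],
    [[0.1,1.5,0],[0,0,-1],0.8],
  ],
)

```text
time: 5.67
position: [0.527, -0.0187, 0.2343]
tool_rot: [-1.988, -2.429, 0.006]
ft_force: [-10.6, 0.2, 7.2]
grip_width: 0.25
```

```bash
python3 -c "
from h import *
crank()
todo([.527,-.0187,.2345],100.3)"
```

```text
t 5.67 F(tool) [  2.3 -10.4  -7.2] width 0.250 knob yaw -78.61 r 82.0 toolyaw 101.39 z 0.2343
shift [-0.   0.  -0.2] turn [-0.3  0.   1.1]
```

Call:
arm_command(
  motion=[
    [[0,-1.5,0],[0,0,1],0.8],
  ],
)

```text
time: 5.75
position: [0.5266, -0.0188, 0.2344]
tool_rot: [-2.01, -2.412, 0.003]
ft_force: [-3.4, 1.4, 1.6]
grip_width: 0.251
```

```bash
python3 -c "
from h import *
crank()"
```

```text
t 5.75 F(tool) [ 2.  -3.1 -1.6] width 0.251 knob yaw -78.87 r 82.0 toolyaw 100.39 z 0.2344
```

Call:
arm_command(
  motion=[
    [[0.3,-3,0],[0,0,2],0.8],
    [[0.2,-4.4,0],[0,0,3],0.8],
    [[0.2,-4.4,0],[0,0,3],0.8],
    [[0.2,-4.4,0],[0,0,3],0.8],
    [[0.2,-4.4,0],[0,0,3],0.8],
    [[0.2,-4.4,0],[0,0,3],0.8],
    [[0.2,-4.4,0],[0,0,3],0.8],
  ],
)

```text
time: 6.33
position: [0.4992, -0.0199, 0.2345]
tool_rot: [2.402, 2.019, 0.002]
ft_force: [2.5, -2.3, -0.3]
grip_width: 0.245
```

```bash
python3 -c "
from h import *
crank()"
```

```text
t 6.33 F(tool) [-1.8  2.8  0.4] width 0.245 knob yaw -98.08 r 82.4 toolyaw 80.12 z 0.2345
```

Call:
arm_command(
  motion=[
    [[0,-4.4,0],[0,0,3],0.8],
    [[0,-4.4,0],[0,0,3],0.8],
    [[0,-4.4,0],[0,0,3],0.8],
    [[0,-4.4,0],[0,0,3],0.8],
  ],
)

```text
time: 6.67
position: [0.482, -0.016, 0.2345]
tool_rot: [2.6, 1.757, 0.001]
ft_force: [1.0, -3.1, -0.0]
grip_width: 0.246
```

```bash
python3 -c "
from h import *
crank()"
```

```text
t 6.67 F(tool) [-2.5  2.1  0. ] width 0.246 knob yaw -110.36 r 82.8 toolyaw 68.09 z 0.2345
```

Call:
arm_command(
  motion=[
    [[-0.2,-3,0],[0,0,2],0.8],
    [[-0.2,-3,0],[0,0,2],0.8],
  ],
)

```text
time: 6.83
position: [0.4762, -0.0138, 0.2345]
tool_rot: [2.659, 1.666, 0.001]
ft_force: [1.1, -2.2, 0.4]
grip_width: 0.248
```

Call:
arm_command(
  motion=[
    [[-0.2,-2.5,0],[0,0,1.7],0.8],
  ],
)

```text
time: 6.92
position: [0.4738, -0.0128, 0.2345]
tool_rot: [2.683, 1.627, 0.001]
ft_force: [1.1, -2.0, -0.4]
grip_width: 0.245
```

```bash
python3 -c "
from h import *
crank()"
```

```text
t 6.92 F(tool) [-1.3  1.9  0.5] width 0.245 knob yaw -116.39 r 83.2 toolyaw 62.46 z 0.2345
```

Now small single steps.

Call:
arm_command(
  motion=[
    [[0,-1.5,0],[0,0,1],0.8],
    [[0,-1.5,0],[0,0,1],0.8],
  ],
)

```text
time: 7.08
position: [0.4707, -0.0112, 0.2345]
tool_rot: [2.712, 1.581, -0.0]
ft_force: [1.0, -4.0, -0.1]
grip_width: 0.248
```

Call:
arm_command(
  motion=[
    [[0,-1.5,0],[0,0,1],0.8],
  ],
)

```text
time: 7.17
position: [0.4691, -0.0103, 0.2344]
tool_rot: [2.726, 1.558, -0.001]
ft_force: [-0.5, -4.5, 1.3]
grip_width: 0.247
```

```bash
python3 -c "
from h import *
crank()"
```

```text
t 7.17 F(tool) [-4.2  1.9 -1.3] width 0.247 knob yaw -120.11 r 83.2 toolyaw 59.48 z 0.2344
```

Call:
arm_command(
  motion=[
    [[-0.5,-1.5,0],[0,0,1],0.8],
  ],
)

```text
time: 7.25
position: [0.4674, -0.0094, 0.2345]
tool_rot: [2.74, 1.534, -0.001]
ft_force: [0.4, -4.4, 0.5]
grip_width: 0.249
```

```bash
python3 -c "
from h import *
crank()"
```

```text
t 7.25 F(tool) [-3.5  2.6 -0.5] width 0.249 knob yaw -121.37 r 83.3 toolyaw 58.49 z 0.2345
```

Call:
arm_command(
  motion=[
    [[-0.5,-1.5,0],[0,0,1],0.8],
  ],
)

```text
time: 7.33
position: [0.4659, -0.0085, 0.2345]
tool_rot: [2.754, 1.511, -0.0]
ft_force: [0.6, -2.9, 0.1]
grip_width: 0.242
```

```bash
python3 -c "
from h import *
crank()"
```

```text
t 7.33 F(tool) [-2.2  2.1 -0.1] width 0.242 knob yaw -122.60 r 83.4 toolyaw 57.50 z 0.2345
```

Call:
arm_command(
  motion=[
    [[-0.3,-1.5,0],[0,0,1],0.8],
  ],
)

```text
time: 7.42
position: [0.4646, -0.0078, 0.2345]
tool_rot: [2.767, 1.487, 0.001]
ft_force: [3.4, -5.2, 0.2]
grip_width: 0.249
```

```bash
python3 -c "
from h import *
crank()"
```

```text
t 7.42 F(tool) [-2.4  5.7 -0.2] width 0.249 knob yaw -123.66 r 83.4 toolyaw 56.51 z 0.2345
```

Call:
arm_command(
  motion=[
    [[-0.1,-0.8,0],[0,0,0.5],0.8],
  ],
)

```text
time: 7.5
position: [0.4646, -0.0077, 0.2345]
tool_rot: [2.772, 1.474, 0.003]
ft_force: [3.6, -5.3, -2.3]
grip_width: 0.246
```

```bash
python3 -c "
from h import *
crank()"
```

```text
t 7.50 F(tool) [-2.4  5.9  2.4] width 0.246 knob yaw -123.67 r 83.4 toolyaw 56.02 z 0.2345
```

Call:
arm_command(
  motion=[
    [[0.2,3,0],[0,0,-2],0.8],
    [[0.2,4.4,0],[0,0,-3],0.8],
    [[0.2,4.4,0],[0,0,-3],0.8],
    [[0.2,4.4,0],[0,0,-3],0.8],
    [[0.2,4.4,0],[0,0,-3],0.8],
    [[0.2,4.4,0],[0,0,-3],0.8],
    [[0.2,4.4,0],[0,0,-3],0.8],
  ],
)

```text
time: 8.08
position: [0.4898, -0.0182, 0.2344]
tool_rot: [-2.47, -1.938, 0.003]
ft_force: [-2.6, -2.6, 2.9]
grip_width: 0.246
```

```bash
python3 -c "
from h import *
crank()"
```

```text
t 8.08 F(tool) [-3.2 -1.9 -2.9] width 0.246 knob yaw -104.71 r 82.6 toolyaw 76.24 z 0.2344
```

Call:
arm_command(
  motion=[
    [[-0.1,4.4,0],[0,0,-3],0.8],
    [[0,4.4,0],[0,0,-3],0.8],
    [[0,4.4,0],[0,0,-3],0.8],
    [[0,4.4,0],[0,0,-3],0.8],
    [[0,4.4,0],[0,0,-3],0.8],
    [[0.1,4.4,0],[0,0,-3],0.8],
    [[0.1,4.4,0],[0,0,-3],0.8],
  ],
)

```text
time: 8.67
position: [0.5207, -0.0197, 0.2345]
tool_rot: [-2.075, -2.356, 0.0]
ft_force: [-2.2, -1.7, 2.2]
grip_width: 0.248
```

```bash
python3 -c "
from h import *
crank()"
```

```text
t 8.67 F(tool) [-1.4 -2.4 -2.2] width 0.248 knob yaw -83.08 r 82.0 toolyaw 97.27 z 0.2345
```

4.3° left.

Call:
arm_command(
  motion=[
    [[0.1,3,0],[0,0,-2],0.8],
    [[0.1,1.5,0],[0,0,-1],0.8],
  ],
)

```text
time: 8.83
position: [0.5254, -0.0189, 0.2344]
tool_rot: [-2.013, -2.409, -0.001]
ft_force: [-1.5, -1.8, 1.9]
grip_width: 0.247
```

Call:
arm_command(
  motion=[
    [[0.1,1.2,0],[0,0,-1],0.8],
  ],
)

```text
time: 8.92
position: [0.5265, -0.0187, 0.2345]
tool_rot: [-1.993, -2.426, -0.001]
ft_force: [-1.5, -0.1, 2.5]
grip_width: 0.247
```

```bash
python3 -c "
from h import *
crank()"
```

```text
t 8.92 F(tool) [ 0.2 -1.5 -2.5] width 0.247 knob yaw -78.92 r 81.9 toolyaw 101.18 z 0.2345
```

Call:
arm_command(
  motion=[
    [[0.1,0.8,0],[0,0,-0.5],0.8],
  ],
)

```text
time: 9.0
position: [0.5268, -0.0187, 0.2344]
tool_rot: [-1.983, -2.434, 0.001]
ft_force: [-5.6, 0.3, 3.4]
grip_width: 0.248
```

```bash
python3 -c "
from h import *
crank()"
```

```text
t 9.00 F(tool) [ 1.4 -5.4 -3.4] width 0.248 knob yaw -78.76 r 82.0 toolyaw 101.68 z 0.2344
```

Call:
arm_command(
  motion=[
    [[0,0,0],[0,0,0],0.8],
    [[0.1,-3,0],[0,0,2],0.8],
    [[0.2,-4.4,0],[0,0,3],0.8],
    [[0.2,-4.4,0],[0,0,3],0.8],
    [[0.2,-4.4,0],[0,0,3],0.8],
    [[0.2,-4.4,0],[0,0,3],0.8],
    [[0.2,-4.4,0],[0,0,3],0.8],
    [[0.2,-4.4,0],[0,0,3],0.8],
  ],
)

```text
time: 9.67
position: [0.4994, -0.0199, 0.2345]
tool_rot: [2.38, 2.048, 0.004]
ft_force: [2.0, -0.7, -0.6]
grip_width: 0.244
```

Call:
arm_command(
  motion=[
    [[0,-4.4,0],[0,0,3],0.8],
    [[0,-4.4,0],[0,0,3],0.8],
    [[0,-4.4,0],[0,0,3],0.8],
    [[0,-4.4,0],[0,0,3],0.8],
    [[-0.1,-4.4,0],[0,0,3],0.8],
  ],
)

```text
time: 10.08
position: [0.478, -0.0146, 0.2345]
tool_rot: [2.627, 1.719, 0.004]
ft_force: [2.1, -1.1, -1.4]
grip_width: 0.247
```

```bash
python3 -c "
from h import *
crank()"
```

```text
t 10.08 F(tool) [-0.1  2.4  1.4] width 0.247 knob yaw -113.25 r 83.0 toolyaw 66.42 z 0.2345
```

Call:
arm_command(
  motion=[
    [[-0.2,-3,0],[0,0,2],0.8],
    [[-0.2,-3,0],[0,0,2],0.8],
    [[-0.2,-3,0],[0,0,2],0.8],
    [[-0.2,-3,0],[0,0,2],0.8],
  ],
)

```text
time: 10.42
position: [0.4671, -0.0095, 0.2345]
tool_rot: [2.74, 1.534, 0.005]
ft_force: [2.5, -0.0, -0.5]
grip_width: 0.249
```

```bash
python3 -c "
from h import *
crank()"
```

```text
t 10.42 F(tool) [1.3 2.1 0.6] width 0.249 knob yaw -121.54 r 83.5 toolyaw 58.49 z 0.2345
```

Call:
arm_command(
  motion=[
    [[0,-1.5,0],[0,0,1],0.8],
  ],
)

```text
time: 10.5
position: [0.4655, -0.0086, 0.2345]
tool_rot: [2.753, 1.511, 0.004]
ft_force: [2.3, -0.6, -0.3]
grip_width: 0.241
```

Call:
arm_command(
  motion=[
    [[0,-1.5,0],[0,0,1],0.8],
  ],
)

```text
time: 10.58
position: [0.4644, -0.0079, 0.2345]
tool_rot: [2.765, 1.488, 0.004]
ft_force: [5.8, -1.6, -2.5]
grip_width: 0.247
```

```bash
python3 -c "
from h import *
crank()"
```

```text
t 10.58 F(tool) [1.9 5.7 2.5] width 0.247 knob yaw -123.66 r 83.6 toolyaw 56.57 z 0.2345
```

Call:
arm_command(
  motion=[
    [[0,2,0],[0,0,-1.4],0.8],
    [[0.1,4.4,0],[0,0,-3],0.8],
    [[0.1,4.4,0],[0,0,-3],0.8],
    [[0.1,4.4,0],[0,0,-3],0.8],
    [[0.1,4.4,0],[0,0,-3],0.8],
    [[0.1,4.4,0],[0,0,-3],0.8],
    [[0.1,4.4,0],[0,0,-3],0.8],
    [[0,0,0],[0,0,0],0.8],
  ],
)

```text
time: 11.25
position: [0.4896, -0.0184, 0.2345]
tool_rot: [-2.47, -1.937, -0.002]
ft_force: [0.1, 3.5, 1.7]
grip_width: 0.248
```

```bash
python3 -c "
from h import *
crank()
from scipy.optimize import least_squares
P=np.array([[.4644,-.0079],[.4671,-.0095],[.478,-.0146],[.4994,-.0199],[.5268,-.0187],[.5207,-.0197],[.5078,-.0205],[.4842,-.0168]])
r=least_squares(lambda c:np.hypot(P[:,0]-c[0],P[:,1]-c[1])-c[2],[.51,.06,.085]); print(r.x,r.fun*1000)
c=r.x
for p in [[.4645,-.0078],[.5268,-.0187]]: print(np.degrees(np.arctan2(p[1]-c[1],p[0]-c[0])))
s=ctrl.get_state()['position']; print(np.degrees(np.arctan2(s[1]-c[1],s[0]-c[0])))"
```

```text
t 11.25 F(tool) [ 3.4 -0.7 -1.6] width 0.248 knob yaw -104.81 r 82.9 toolyaw 76.22 z 0.2345
[0.50925633 0.0657778  0.08626585] [-0.00746461  0.01221093 -0.02462289 -0.02297884  0.0143855  -0.02541923
  0.02424085  0.02964829]
-121.31155800465989
-78.2680354888708
-103.12778301321262
```

Call:
arm_command(
  motion=[
    [[0.2,2.5,0],[0,0,-1.7],0.8],
    [[0.2,2.5,0],[0,0,-1.7],0.8],
    [[0,0,0],[0,0,0],0.8],
  ],
)

```text
time: 11.5
position: [0.4941, -0.0194, 0.2344]
tool_rot: [-2.415, -2.007, -0.001]
ft_force: [-0.9, 3.3, 1.1]
grip_width: 0.248
```

```bash
python3 -c "
from h import *
crank()
c=[.50926,.06578]
s=ctrl.get_state()['position']; print(s,np.degrees(np.arctan2(s[1]-c[1],s[0]-c[0])))"
```

```text
t 11.50 F(tool) [ 3.1 -1.5 -1.1] width 0.248 knob yaw -101.64 r 82.8 toolyaw 79.47 z 0.2344
[ 0.49409765 -0.01936581  0.23444969] -100.09711288008057
```

Call:
arm_command(
  motion=[
    [[0.8,0.6,0],[0,0,-0.4],0.8],
    [[0,0,0],[0,0,0],0.8],
    [[0,0,0],[0,0,0],0.7],
    [[0,0,0],[0,0,0],0.6],
    [[0,0,0],[0,0,0],0.5],
    [[0,0,0],[0,0,0],0.4],
  ],
)

```text
time: 12.0
position: [0.4949, -0.0206, 0.2343]
tool_rot: [2.411, 2.014, -0.001]
ft_force: [-0.7, -0.3, 0.2]
grip_width: 0.443
```

Call:
arm_command(
  motion=[
    [[0,0,0],[0,0,0],0.3],
    [[0,0,0],[0,0,0],0.3],
    [[0,0,-20],[0,0,0],0.3],
    [[0,0,-30],[0,0,0],0.3],
    [[0,0,-30],[0,0,0],0.3],
    [[0,0,-30],[0,0,0],0.3],
    [[-10,0,0],[0,0,0],0.3],
    [[0,0,0],[0,0,0],0.3],
  ],
)

```text
time: 12.67
position: [0.4939, -0.0315, 0.346]
tool_rot: [2.409, 2.01, 0.002]
ft_force: [1.3, -1.3, -0.9]
grip_width: 0.7
```

```bash
python3 - <<'E'
from h import *
s=st();crank()
im,d=optics.get_image('wrist'); cv2.imwrite('pics/w3.png',im)
im,d=optics.get_image('top'); cv2.imwrite('pics/t3z.png',cv2.resize(im[210:330,140:300],None,fx=5,fy=5,interpolation=cv2.INTER_CUBIC))
E
```

```text
{'time': 12.6667, 'joint_positions': [0.653, -0.0278, -0.6231, 1.5865, -0.0144, 1.5743, -0.1501], 'qd': [-0.0049, 0.0205, -0.0086, 0.064, -0.0082, -0.0118, -0.0276], 'joint_torque': [-1.4167, -27.2948, -1.0707, -33.8457, -0.4268, 0.0968, 0.1891], 'position': [0.4939, -0.0315, 0.346], 'tool_rot': [2.4094, 2.0104, 0.002], 'ft_force': [1.3397, -1.2668, -0.9428], 'torque': [-0.1071, -0.0535, -0.0404], 'grip_width': 0.7001}
t 12.67 F(tool) [-1.   1.5  0.9] width 0.700 knob yaw -100.25 r 94.7 toolyaw 79.68 z 0.3460
```

View pics/w3.png

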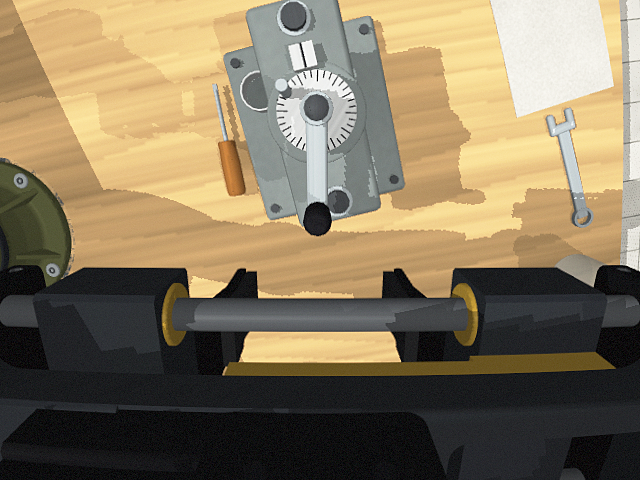

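View pics/t3z.png

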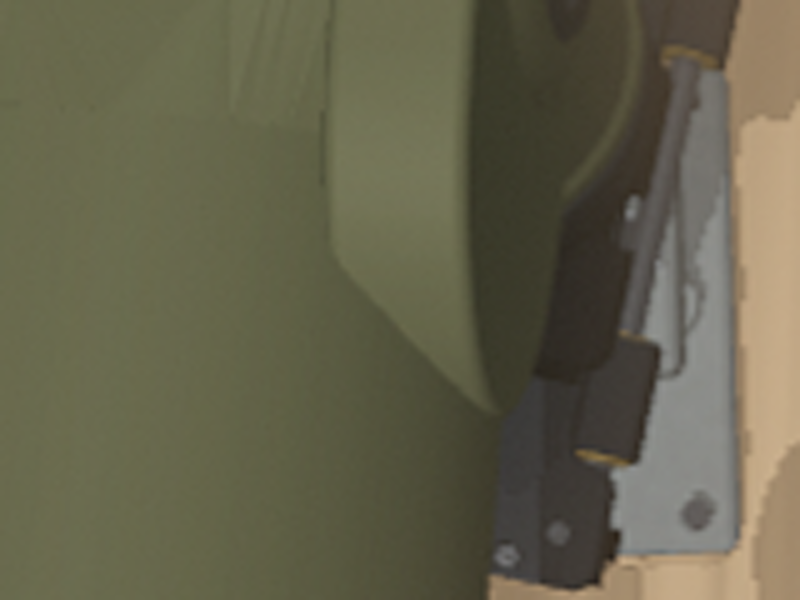

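```bash
python3 - <<'E'
from h import *
im=cv2.imread('pics/w3.png'); cv2.imwrite('pics/w3z.png',cv2.resize(im[20:160,230:400],None,fx=4.5,fy=4,interpolation=cv2.INTER_CUBIC))
E
```

```text
(no output)
```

View pics/w3z.png

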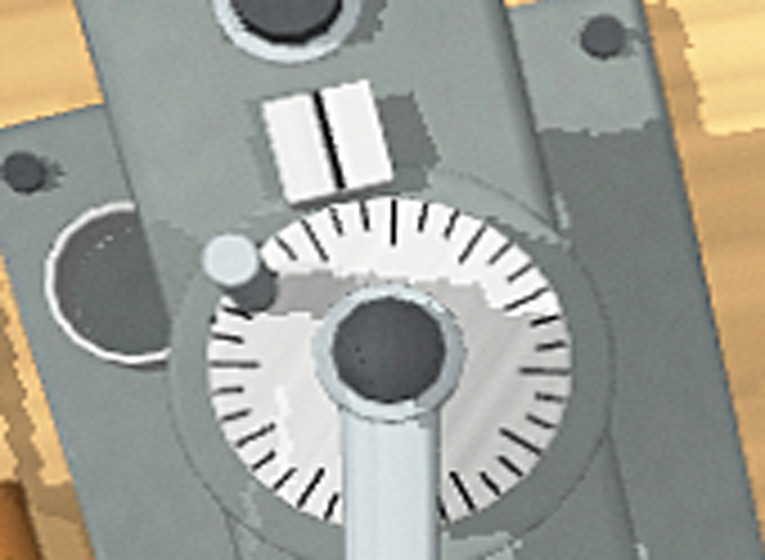

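```bash
python3 - <<'E'
from h import *
P=lambda u,v:(230+(u+.5)/4.5-.5,20+(v+.5)/4-.5)
d={}
for n,uv,z in [('hub',P(389,349),.227),('hubrim',P(390,352),.225),('ring',P(390,360),.183),('pin',P(232,261),.227),('idx',P(328,138),.174),('idxa',P(317,92),.174),('idxb',P(340,188),.174),('knob',(317.,215),.258)]:
    d[n]=ray('wrist',uv,z); print(n,np.round(d[n],4))
for c in ['hub','ring']:
    print(c,[(k,np.degrees(np.arctan2(*(d[k]-d[c])[1::-1])),np.hypot(*(d[k]-d[c])[:2])) for k in ['pin','idx','knob']])
v=d['idxa']-d['idxb'];print('line yaw',np.degrees(np.arctan2(v[1],v[0])))
E
```

```text
hub [0.5084 0.0649 0.227 ]
hubrim [0.5084 0.0646 0.225 ]
ring [0.5085 0.0669 0.183 ]
pin [0.4856 0.0852 0.227 ]
idx [0.5051 0.1159 0.174 ]
idxa [0.5048 0.1256 0.174 ]
idxb [0.5055 0.1053 0.174 ]
knob [ 0.4955 -0.0111  0.258 ]
hub [('pin', np.float64(138.34891785447866), np.float64(0.030486397172721922)), ('idx', np.float64(93.65160901288228), np.float64(0.05107259035277137)), ('knob', np.float64(-99.63194881556423), np.float64(0.07707080290616329))]
ring [('pin', np.float64(141.4005866042426), np.float64(0.029291845160370214)), ('idx', np.float64(93.93057647692821), np.float64(0.04909770137029589)), ('knob', np.float64(-99.47158306929157), np.float64(0.07904865628733433))]
line yaw 91.98907644457552
```

```bash
python3 - <<'E'
from h import *
todo([.4856,.0856,.346],139)
E
```

```text
shift [112.6 -27.7  -2.5] turn [ -0.1  -0.  -59.3]
```

Call:
arm_command(
  motion=[
    [[38,-9,0],[0,0,0],0.5],
    [[38,-9,0],[0,0,0],0.5],
    [[36.5,-9.5,0],[0,0,0],0.5],
    [[0,0,0],[0,0,-7],0.5],
    [[0,0,0],[0,0,-7],0.5],
    [[0,0,0],[0,0,-7],0.5],
    [[0,0,0],[0,0,-7],0.5],
    [[0,0,0],[0,0,-7],0.5],
  ],
)

```text
time: 13.43
position: [0.4852, 0.0863, 0.3427]
tool_rot: [-1.682, -2.65, 0.003]
ft_force: [-0.3, -0.3, -0.5]
grip_width: 0.499
```

Call:
arm_command(
  motion=[
    [[0,0,0],[0,0,-7],0.5],
    [[0,0,0],[0,0,-7],0.5],
    [[0,0,0],[0,0,-7],0.5],
    [[0,0,0],[0,0,-3.5],0.5],
    [[0,0,0],[0,0,0],0.5],
  ],
)

```text
time: 13.85
position: [0.4852, 0.0861, 0.3428]
tool_rot: [-1.089, -2.944, 0.001]
ft_force: [-0.6, -0.0, 0.5]
grip_width: 0.499
```

```bash
python3 - <<'E'
from h import *
s=st();todo([.4856,.0856,.260],139)
im,d=optics.get_image('wrist'); cv2.imwrite('pics/w4.png',im)
E
```

```text
{'time': 13.85, 'joint_positions': [0.5256, -0.026, -0.7303, 1.5897, -0.0179, 1.574, 0.6578], 'qd': [0.0008, -0.0001, -0.0009, -0.0076, -0.0005, 0.0026, -0.103], 'joint_torque': [-0.0048, -23.0772, 0.5629, -32.0257, -0.0178, 0.0918, 0.7131], 'position': [0.4852, 0.0861, 0.3428], 'tool_rot': [-1.0887, -2.9441, 0.0015], 'ft_force': [-0.5784, -0.0389, 0.4654], 'torque': [0.0738, -0.1216, 0.0264], 'grip_width': 0.4988}
shift [-0.8 -0.  82.8] turn [-0.1 -0.1  0.4]
```

View pics/w4.png

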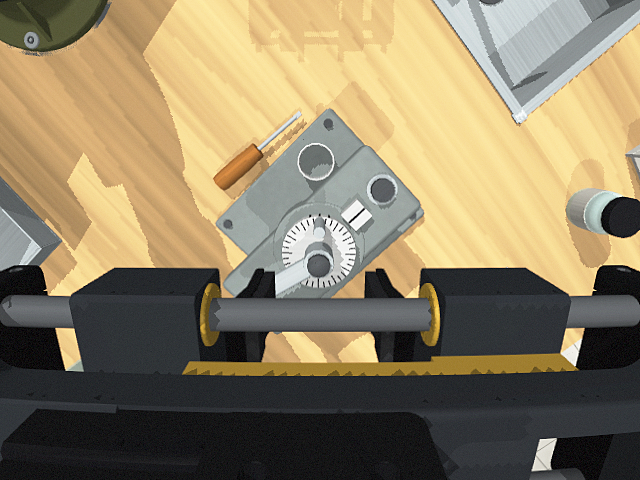

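Call:
arm_command(
  motion=[
    [[0,0,30],[0,0,0],0.5],
    [[0,0,30],[0,0,0],0.5],
    [[0,0,25],[0,0,0],0.5],
    [[0,0,0],[0,0,0],0.5],
  ],
)

```text
time: 14.23
position: [0.4825, 0.0853, 0.2539]
tool_rot: [-1.092, -2.936, 0.006]
ft_force: [-1.2, -0.6, -0.5]
grip_width: 0.499
```

```bash
python3 - <<'E'
from h import *
s=st();todo([.4856,.0856,.213],139)
im,d=optics.get_image('wrist'); cv2.imwrite('pics/w5.png',im)
E
```

```text
{'time': 14.2333, 'joint_positions': [0.5215, -0.0051, -0.7385, 1.7483, -0.0051, 1.4067, 0.6426], 'qd': [0.0025, -0.0223, 0.0059, -0.1022, -0.0072, 0.0728, 0.0164], 'joint_torque': [-0.6306, -24.835, -0.5605, -32.8562, -0.0797, -0.6212, -0.0649], 'position': [0.4825, 0.0853, 0.2539], 'tool_rot': [-1.0918, -2.9362, 0.0061], 'ft_force': [-1.2022, -0.6075, -0.5434], 'torque': [0.0228, -0.0899, 0.0342], 'grip_width': 0.4986}
shift [-2.5  2.6 40.8] turn [-0.4 -0.4  0.2]
```

View pics/w5.png

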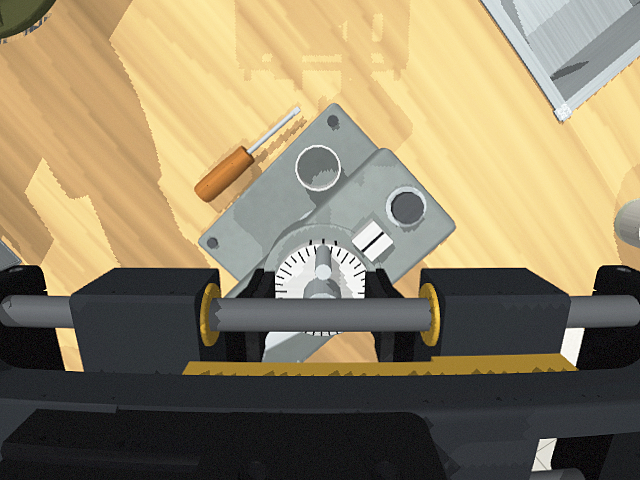

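Call:
arm_command(
  motion=[
    [[0,1,14],[0,0,0],0.5],
    [[0,0,14],[0,0,0],0.5],
    [[0,0,13],[0,0,0],0.5],
    [[0,0,0],[0,0,0],0.5],
    [[0,0,0],[0,0,0],0.5],
  ],
)

```text
time: 14.7
position: [0.4871, 0.0869, 0.2196]
tool_rot: [1.093, 2.945, 0.001]
ft_force: [-1.1, 1.3, -0.0]
grip_width: 0.502
```

```bash
python3 - <<'E'
from h import *
s=st();todo([.4856,.0856,.213],139)
E
```

```text
{'time': 14.7, 'joint_positions': [0.5148, 0.018, -0.7452, 1.7992, 0.0126, 1.3285, 0.6267], 'qd': [0.0017, -0.0078, -0.0004, -0.0203, -0.0013, -0.0018, 0.0035], 'joint_torque': [0.02, -23.6848, -0.3251, -30.0441, -0.01, 0.0722, -0.0162], 'position': [0.4871, 0.0869, 0.2196], 'tool_rot': [1.0929, 2.9447, 0.0006], 'ft_force': [-1.144, 1.3112, -0.0345], 'torque': [0.0453, -0.1141, -0.0058], 'grip_width': 0.5017}
shift [ 0.3 -1.9  6.6] turn [0.  0.  0.3]
```

Call:
arm_command(
  motion=[
    [[0,-1.5,5],[0,0,0],0.7],
    [[0,0,0],[0,0,0],0.93],
    [[0,0,0],[0,0,0],0.93],
    [[0,0,0],[0,0,0],0.93],
    [[0,0,0],[0,0,0],0.93],
    [[0,0,0],[0,0,0],0.93],
    [[0,0,0],[0,0,0],0.93],
    [[0,0,0],[0,0,0],0.93],
  ],
  force=6,
)

```text
time: 15.37
position: [0.4856, 0.0853, 0.2136]
tool_rot: [1.092, 2.945, -0.001]
ft_force: [-0.4, -0.6, 1.5]
grip_width: 0.111
```

```bash
cat >> h.py <<'E'
C=np.array([.509,.0653])
def pin():
    s=ctrl.get_state(); r=R.from_rotvec(s['tool_rot']); f=r.inv().apply(s['ft_force']); d=s['position'][:2]-C
    x=r.apply([1,0,0])
    print('t %.2f F(tool) %s width %.3f pin yaw %.2f r %.1f toolyaw %.2f z %.4f'%(s['time'],np.round(f,1),s['grip_width'],np.degrees(np.arctan2(d[1],d[0])),1000*np.hypot(*d),np.degrees(np.arctan2(x[1],x[0])),s['position'][2]))
E
python3 -c "
from h import *
pin()"
```

```text
t 15.37 F(tool) [-0.1 -0.7 -1.5] width 0.111 pin yaw 139.40 r 30.8 toolyaw 139.30 z 0.2136
```

Call:
arm_command(
  motion=[
    [[-0.1,2.7,0],[0,0,5],0.93],
    [[-0.1,2.7,0],[0,0,5],0.93],
    [[-0.1,2.7,0],[0,0,5],0.93],
    [[-0.1,2.7,0],[0,0,5],0.93],
  ],
)

```text
time: 15.7
position: [0.4939, 0.0919, 0.2136]
tool_rot: [1.593, 2.707, -0.002]
ft_force: [-1.2, -2.0, 1.4]
grip_width: 0.11
```

```bash
python3 -c "
from h import *
pin()"
```

```text
t 15.70 F(tool) [-1.2 -2.1 -1.4] width 0.110 pin yaw 119.54 r 30.6 toolyaw 119.04 z 0.2136
```

Call:
arm_command(
  motion=[
    [[-0.1,2.7,0],[0,0,5],0.93],
    [[-0.1,2.7,0],[0,0,5],0.93],
    [[-0.1,2.7,0],[0,0,5],0.93],
    [[-0.1,2.7,0],[0,0,5],0.93],
    [[-0.1,2.7,0],[0,0,5],0.93],
    [[0,0,0],[0,0,0],0.93],
  ],
)

```text
time: 16.2
position: [0.5073, 0.0958, 0.2136]
tool_rot: [2.139, 2.3, -0.0]
ft_force: [-0.1, -2.4, 1.7]
grip_width: 0.11
```

```bash
python3 -c "
from h import *
pin()"
```

```text
t 16.20 F(tool) [-2.4 -0.3 -1.7] width 0.110 pin yaw 93.28 r 30.5 toolyaw 94.15 z 0.2136
```

Call:
arm_command(
  motion=[
    [[0,0,0],[0,0,0],0.85],
    [[0,0,0],[0,0,0],0.75],
    [[0,0,0],[0,0,0],0.6],
    [[0,0,0],[0,0,0],0.5],
    [[0,0,0],[0,0,0],0.5],
    [[0,0,-15],[0,0,0],0.5],
    [[0,0,-25],[0,0,0],0.5],
    [[0,0,-30],[0,0,0],0.5],
  ],
)

```text
time: 16.87
position: [0.5055, 0.0962, 0.2827]
tool_rot: [-2.134, -2.302, 0.004]
ft_force: [0.8, -0.1, 0.7]
grip_width: 0.485
```

Call:
arm_command(
  motion=[
    [[0,0,-30],[0,0,0],0.5],
    [[-30,0,-30],[0,0,0],0.5],
    [[-40,0,0],[0,0,0],0.5],
    [[-40,0,0],[0,0,0],0.5],
    [[-20,0,0],[0,0,0],0.5],
    [[0,0,0],[0,0,0],0.5],
    [[0,0,0],[0,0,0],0.5],
  ],
)

```text
time: 17.45
position: [0.5164, -0.034, 0.3426]
tool_rot: [-2.139, -2.3, -0.0]
ft_force: [-0.2, 0.7, -0.2]
grip_width: 0.5
```

```bash
python3 - <<'E'
from h import *
s=st()
im,d=optics.get_image('wrist'); cv2.imwrite('pics/w6.png',im)
im,d=optics.get_image('scene'); cv2.imwrite('pics/s6.png',im)
E
```

```text
{'time': 17.45, 'joint_positions': [0.612, 0.0327, -0.6089, 1.543, 0.018, 1.5724, 0.0757], 'qd': [-0.0284, -0.0097, -0.0525, 0.002, -0.0185, 0.002, -0.0086], 'joint_torque': [1.6657, -27.8394, 1.1649, -31.9864, 0.3001, 0.0343, 0.062], 'position': [0.5164, -0.034, 0.3426], 'tool_rot': [-2.1391, -2.2996, -0.0003], 'ft_force': [-0.2219, 0.7425, -0.1643], 'torque': [0.0356, -0.1303, -0.0085], 'grip_width': 0.4999}
```

View pics/w6.png

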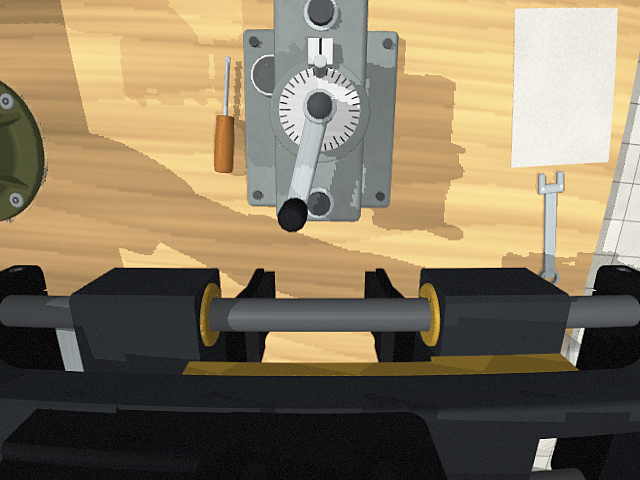

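```bash
python3 - <<'E'
from h import *
im=cv2.imread('pics/w6.png'); cv2.imwrite('pics/w6z.png',cv2.resize(im[30:240,240:400],None,fx=2.8,fy=2.8,interpolation=cv2.INTER_CUBIC))
d={n:ray('wrist',uv,z)[:2] for n,uv,z in [('hub',(319.7,105),.227),('pin',(320.2,62),.227),('idx',(320.3,47),.174),('knob',(292,214),.258)]}
for k in ['pin','idx','knob']:
    v=d[k]-d['hub']; print(k,np.round(d[k],4),np.degrees(np.arctan2(v[1],v[0])),np.hypot(*v))
print(d['hub'])
E
```

```text
pin [0.5082 0.0966] 93.7653509330506 0.030515646434853595
idx [0.5066 0.12  ] 93.8278810859628 0.054040539687808496
knob [ 0.4964 -0.0127] -99.92743419434437 0.08006261757850515
[0.51019212 0.06612612]
```

View pics/w6z.png

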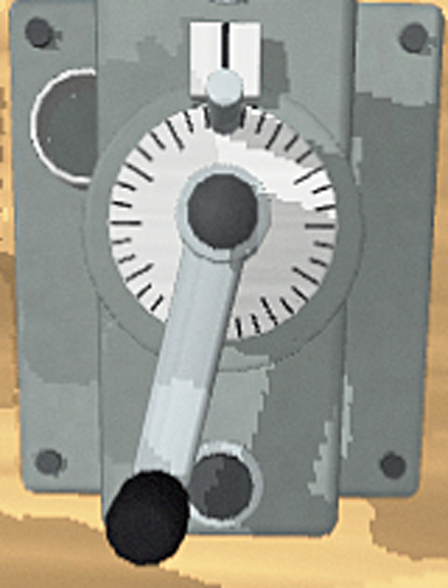

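View pics/s6.png

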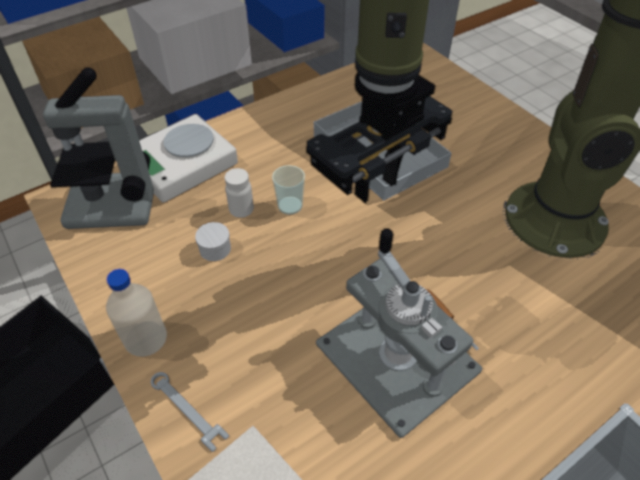

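Pin (320,62) and index (320,47) line up with the hub (320,105). The crank still points to -99.9° (middle: -99.8°), and nothing else has moved. Handing in.

```bash
python3 -c "
from h import *
print(ctrl.close_job())"
```

```text
the job is handed in; nothing more can be done
None
```

I rocked the crank twice each way, left it in the middle of its slack, turned the scale ring's zero pin to the index, and handed the job in at about 17.5 s. No verdict was reported.

- **Crank:** It bit at the same place both times on each side, with about 43° of slack between. I pushed to about 6 N at the bites, except the first anticlockwise one, which peaked at about 10 N. That is still under the 13 N that would force the screw.
- **Crank position:** I left it at -99.9°, as measured in the last wrist picture. The middle of the slack is -99.8°.
- **Zero pin:** In the last wrist picture the pin stands at 93.8° and the index at 93.8°, so they agree within picking accuracy. The gripper is open and well clear of the press.
- **Bystanders:** In the last scene and wrist pictures they look unmoved; I compared them by eye only.
- **Disagreement:** My first camera estimate of the axis was about 4 mm in y from the centre fitted to the crank's own arc. Later wrist pictures agreed with the fit, so I used the fitted centre for the slack middle. For the ring I used a nearby one (within about 1 mm) averaged with those pictures.

I saw no sign of the screw moving, but I could only judge that from the forces and the repeated bite positions, since its angle cannot be seen directly.

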